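# Stow the brass stamp and lock the case's hasp

### The arm

A 6-joint arm with a two-finger parallel gripper is mounted at the origin on a cart in front of the work surface, level with it; the furniture and walls round the work are solid. World frame = base frame: x ahead of the robot, y to its left, z up, the work surface at z = 0. Lengths are in m, angles in rad, forces in N, time in s.
With the tool pointing down it reaches from about 0.325 to 0.85 m from the base axis. Payload 4.4 kg.
Tool frame: the origin (TCP) lies between the finger pads; the fingertips stand r.finger_overhang ahead of it and the grasp point (between the pads) lies 8 mm behind it (r.finger_overhang is the distance from the TCP to the fingertips, in m); z points along the fingers, y is the line along which they close (so a half turn about z gives the same grasp; the last joint's range is limited). The gripper opens to 94 mm and grips with 3 to 60 N. Pads are 16 mm wide; open, the fingers measure 119 mm over their backs; the gripper's body (75 mm by 177 mm) begins 78 mm behind the grasp point.
Start: joints at [1.097, 0.207, 1.542, -0, 1.393, -0.15], TCP at [0.182, 0.545, 0.216] pointing down, gripper open.
Joint ranges: [-2.73, 2.73], [-0.86, 2.22], [0.23, 2.46], [-1.11, 4.25], [0.08, 2.63], [-2.82, 2.82]. Speed limits (rad/s): [2.79, 2.79, 3.14, 3.14, 3.14, 3.14].

### API

Orientations are given as [roll, pitch, yaw] about the fixed x, y, z axes, in that order (R = Rz(yaw) Ry(pitch) Rx(roll)).
In Python, from rig import r gives the robot as it stands.
- The arm moves only by the shell command python3 drive.py 'ROWS' [FORCE]. ROWS is rows parted by semicolons, their numbers by spaces, 1 to 10 of them, each of 7 numbers: the finger opening in m, then dx, dy, dz in m, then a rotation vector rx, ry, rz in rad; each row is the pose to reach, as a shift and turn from the pose commanded when the command began, along the tool's axes at that moment; what a row does not reach only later rows make up. A row lasts 1/10 s, in which the tool goes at most 0.05 m and 0.15 rad, less where a joint would pass 70% of its speed; a pose out of reach is approached as far as the arm can. The fingers move at their own pace and stop on an object; FORCE is the grip in N (left out, the last holds). Time passes only in rows, so rows that do not move let the fingers close. It prints the time, the measured TCP pose, the force, the opening and the grip force at its end.
- r.sense(): the state, without advancing time (a new reading comes with each control period).
- r.capture(name): name is "scene" or "top" or "wrist"; returns a dict with "color" (480x640x3 uint8, red, green, blue), "mtx" (3x3 intrinsics, pixels), "extrinsics" (4x4, takes a point from camera to world coordinates). Camera axes: x right, y down, z forward; pixel columns grow to the right and rows downward; lengths in m; the calibration is good to about 2 mm. A picture is of the moment at which its call begins. There is no depth.
- r.sign_off(): hands the job in; it is judged then, once.
The state is a dict: "time_s": time; "qpos": joint angles; "qd": joint speeds; "effort": joint torques, N m; "eef_pos": TCP position; "tcp_rot": TCP orientation; "force": force on the tool from outside, world axes, zero at the start; "torque": the same for the moment, N m; "width": finger opening in m; "grasp_force": force on a finger pad.
Only numpy, scipy, OpenCV 4.12 (cv2) and the standard library are available. Lean on these libraries where they do the work, as an engineer would, in place of code of your own. Each camera call takes 0.05 s, during which the arm holds its last target. There are 200 camera calls.

### The job

Stow the loose brass stamp in the open plywood case: press it down flat into the empty front cradle, wooden grip towards the brass spring clip, until the clip has snapped back shut over the grip, and let go of it. Then close the lid, swing the steel hasp strap over the staple on the lid so that it lies flat, and lock it by giving the staple's wing a quarter turn until it stands across the strap. Leave the other things on the table where they are.

Things in the scene. Friction and masses are not known exactly. Their poses are not given: they have to be found in the camera images.
- stamp: The loose brass stamp to stow, 145 x 28 x 28 mm, 85 to 145 g: turned wooden grip, ferrule, small brass head. Origin: middle of its underside; y runs along it towards the brass head. The grip spans y = -73 to +17 mm, 24 mm wide (x), 28 mm high; the head y = +32 to +73 mm, 18 mm wide, 23 mm high. Balance point y = -11 mm. (A like stamp is fixed in the case's rear: leave it.)
- stamp_grip (a point): Where to hold the loose stamp: on its wooden grip at y = -18 mm of its frame, 20 mm above its underside; pinch it across its 24 mm width (its x axis).
- case: Plywood stamp case with aluminium edges, fixed, 140 mm deep (x), 200 mm wide (y), rim at z = 61 mm, walls 8 mm. Origin: centre of its underside; x from its front (hasp, robot side) to its back (lid hinge), y along its width, z up. Floor inside at z = 13 mm. Front: the empty cradle; behind a low divider (x = 17 mm) lies a second stamp, already clipped in.
- cradle (a point): Middle of the empty front cradle's floor, (-23, 0, 13) mm of the case, axes as the case's. The stamp's origin belongs here, its y along the case's y (brass head to +y, grip to -y). Black cheeks with flared lips, 20 mm high, 16 mm off the centre line at y = 6 and (front only) -58 mm; end stops at y = +-81 mm. Open for fingers from y = -40 to -5 mm; front wall inside 39 mm off the centre line.
- clip (a joint): Sprung brass retaining finger, 20 mm wide, on a steel bracket behind the cradle's -y end. 0 = shut, sloping 40 degrees down over the cradle, its nose 7 mm over the grip's edge. It only yields downwards (to 0.85 rad), with 2 to 5 N at the nose: a stamp pressed straight down pushes it aside, and it springs back to 0 over the grip once the stamp is right down on the floor.
- clip_nose (a point): The nose of the spring clip; when shut at (-17, -58, 47) mm of the case, 5 mm above a stowed stamp's grip.
- lid (a joint): Lid, a 140 x 200 x 12 mm board hinged at the case's back. 0 = shut (top face then at z = 73 mm of the case), positive = open; starts leaning back at 1.66 to 1.86 rad, stops at 1.9. Stiff hinge: it stays where it is left and takes 2 to 5 N near its front edge. It can be pushed over from behind and then pressed down from above.
- lid_hinge (a point): Middle of the lid's hinge line, (73, 0, 62) mm of the case, the line running along the case's y.
- lid_front (a point): Middle of the lid's front edge on its outer (upper) face, 143 mm from the hinge line; with the lid open this is its highest edge.
- hasp (a joint): Steel hasp strap, 40 mm wide, 4 mm thick, reaching 75 mm from its pin, with a slot 17 mm wide from 27 to 64 mm. 0 = flat over the shut lid, 1.57 = straight up, 3.14 = level out in front of the case; starts at 3.0 to 3.6. Stiff (0.05 N m): stays where it is left and must be pressed flat. It can be pinched across its width from above and swung. It hits a staple wing not in line with its slot.
- hasp_pin (a point): Middle of the hasp's pin on the case's front, (-76, 0, 77) mm of the case, the pin running along the case's y.
- hasp_end (a point): Middle of the strap's solid free end, 70 mm from the pin, in mid thickness.
- staple (a joint): Swivel staple on the lid: a steel wing 26 mm long, 10 mm wide, 15 mm high on a post. 0 = in line with the strap's slot (along the case's x), starts at 0 to 0.15 rad; 1.57 = across the strap, locked. Grows anticlockwise seen from above the shut lid; stops at 0 and 1.57; stays where it is left (0.02 N m). The strap drops over it below about 0.25 rad.
- staple_wing (a point): Centre of the staple's wing; with the lid shut at (-31, 0, 89.5) mm of the case: the wing spans z = 82 to 97 mm, the flat strap's upper face lies at z = 79 mm.
- steel_file: Bystander: flat file with a wooden handle, 225 x 22 x 22 mm, lying loose beside the stamp. Origin: the centre of its underside.
- blue_jar: Bystander: glass jar of blue frit with a black lid, 60 mm wide, 78 mm high, standing loose near the stamp. Origin: the centre of its underside.
- wax: Bystander: round yellow wax tin, 66 mm wide, 26 mm high, loose near the stamp. Origin: the centre of its underside.
- violet_jar: Bystander: jar of violet frit with a cream lid, 60 mm wide, 55 mm high, loose. Origin: the centre of its underside.
- red_jar: Bystander: jar of red frit with a grey lid, 60 mm wide, 81 mm high, loose. Origin: the centre of its underside.
- yellow_jar: Bystander: jar of yellow frit with a cream lid, 53 mm wide, 63 mm high, loose. Origin: the centre of its underside.
- tape: Bystander: roll of dark tape lying flat, 81 mm wide, 25 mm high, loose. Origin: the centre of its underside.

How it is judged:
On the way, in this order (a step that is already met when the one before it is completed fails the run):
1. the stamp lies flat in the front cradle with the spring clip shut over its grip, let go, the lid still open (x of stamp in the frame of cradle between -0.01 and 0.01 m and y of stamp in the frame of cradle between -0.015 and 0.015 m and z of stamp in the frame of cradle below 0.006 m and y of stamp_grip in the frame of cradle below 0 m and angle between the y axis of stamp and the y axis of cradle, either way round below 0.15 rad and value of joint clip below 0.12 rad and value of joint lid above 1 rad and contact force between the fingers and stamp below 0.2 N), for 0.2 s.
2. the lid is shut, the hasp still swung off it (value of joint lid below 0.06 rad and value of joint hasp above 1 rad), for 0.1 s.
3. the hasp strap lies flat on the shut lid over the staple, the staple not yet turned across (value of joint lid below 0.06 rad and value of joint hasp below 0.1 rad and value of joint staple below 0.6 rad), for 0.1 s.
At the end, for the whole second after the job is handed in: the stamp lies at rest flat in the front cradle (within 10 mm across, 15 mm along, 6 mm in height and 0.15 rad), grip at the clip's end, the clip shut (under 0.12 rad); the lid is shut (under 0.06 rad), the hasp strap lies flat on it (under 0.10 rad) and the staple is turned across (over 1.2 rad) (x of stamp in the frame of cradle between -0.01 and 0.01 m and y of stamp in the frame of cradle between -0.015 and 0.015 m and z of stamp in the frame of cradle below 0.006 m and y of stamp_grip in the frame of cradle below 0 m and angle between the y axis of stamp and the y axis of cradle, either way round below 0.15 rad and value of joint clip below 0.12 rad and value of joint lid below 0.06 rad and value of joint hasp below 0.1 rad and value of joint staple above 1.2 rad and linear speed of stamp below 0.02 m/s); the robot touches nothing.
It fails at once if one of the loose bystanders (file, jars, wax tin, tape roll) was shifted by over 30 mm (distance of any of steel_file, blue_jar, wax, violet_jar, red_jar, yellow_jar, tape from where it was at the start of the episode above 0.03 m).
It also fails if it takes over 72 s, if anything falls off the work surface, if the arm or the gripper's body presses on something with over 40 N, if the wrist force passes 120 N, or if a joint passes its speed limit or range.

## Working session

There is one attempt and no reset: what is moved stays moved. The work goes in short steps, Python scripts to look and compute and a shell command to move; the robot and the scene stay as the last step left them, time stands still between calls to the robot, and variables do not carry over. Pictures are saved under pics/ and viewed, at most 10 in all, crops included, and the job is handed in when it is done.

```bash
ls; mkdir -p pics
cat > h.py <<'E'
from rig import r
import numpy as np, cv2
from scipy.spatial.transform import Rotation as Ro
def cap(n,f=None):
    d=r.capture(n)
    if f: cv2.imwrite('pics/'+f,cv2.cvtColor(d['color'],cv2.COLOR_RGB2BGR))
    np.savez('last_%s.npz'%n,**{k:d[k] for k in('color','mtx','extrinsics')})
    return d
def ray(d,p):
    v=np.linalg.inv(d['mtx'])@np.array([p[0],p[1],1.]);E=d['extrinsics']
    return E[:3,3],E[:3,:3]@v
def onz(d,p,z):
    o,v=ray(d,p);return o+v*(z-o[2])/v[2]
def tri(*dp):
    A=np.zeros((3,3));b=np.zeros(3)
    for d,p in dp:
        o,v=ray(d,p);v=v/np.linalg.norm(v);P=np.eye(3)-np.outer(v,v);A+=P;b+=P@o
    return np.linalg.solve(A,b)
def proj(d,X):
    E=np.linalg.inv(d['extrinsics']);c=d['mtx']@(E[:3,:3]@np.array(X)+E[:3,3]);return c[:2]/c[2]
E
python3 - <<'E'
from h import *
for n in('scene','top'):
    d=cap(n,n+'0.png');print(n,d['extrinsics'].round(3).tolist(),d['mtx'].round(1).tolist())
print(r.sense(),r.finger_overhang)
E
```

```text
drive.py
pics
rig.py
scene [[0.512, -0.592, 0.623, -0.286], [-0.859, -0.35, 0.374, -0.435], [-0.003, -0.726, -0.688, 0.962], [0.0, 0.0, 0.0, 1.0]] [[534.2, 0.0, 316.6], [0.0, 534.2, 243.8], [0.0, 0.0, 1.0]]
top [[-0.002, -0.978, 0.21, 0.207], [-1.0, 0.002, -0.004, 0.052], [0.003, -0.21, -0.978, 1.456], [0.0, 0.0, 0.0, 1.0]] [[611.2, 0.0, 327.1], [0.0, 611.2, 241.5], [0.0, 0.0, 1.0]]
{'time_s': 0.1, 'qpos': array([ 1.09749191e+00,  2.07398947e-01,  1.54277421e+00,  1.35528335e-05,
        1.39351332e+00, -1.50506816e-01]), 'qd': array([ 0.00014439, -0.00244393, -0.00184412,  0.00064903,  0.00047145,
       -0.00111767]), 'effort': array([-1.74222332e-04, -3.71860957e+01, -2.82291198e+01,  6.99608121e-02,
        3.10934172e-02, -3.86027159e-05]), 'eef_pos': array([0.18208967, 0.54466894, 0.21538797]), 'tcp_rot': array([-3.13952451e+00, -3.27129805e-04,  2.81879231e+00]), 'force': array([-0.31772026,  0.61976293, -0.99787507]), 'torque': array([ 0.00294054, -0.01189509, -0.03328774]), 'grasp_force': 0.0, 'width': 0.09417339775070531} 0.011
```

View pics/scene0.png

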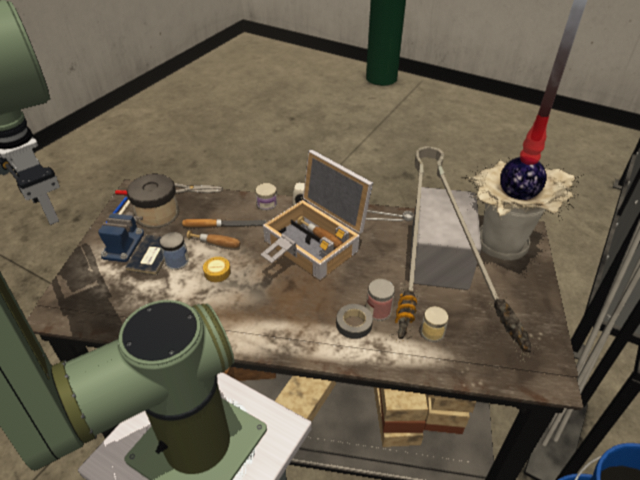

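View pics/top0.png

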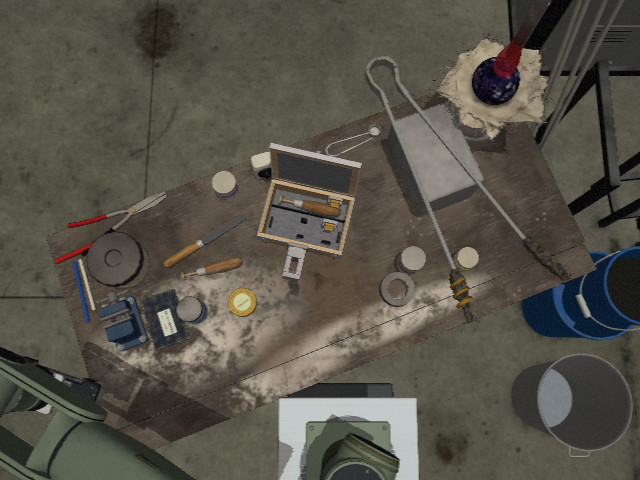

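The pictures show the case at top (258–353, 180–252), its hasp towards the robot (293,262) and its clip at right (328,228). The stamp is at top (185–243, 258–280) with its head to the left, and the file lies above it.

Run:
```python
from h import *
a=cv2.imread('pics/top0.png')[138:302,160:370]
cv2.imwrite('pics/topc.png',cv2.resize(a,None,fx=3.6,fy=3.6,interpolation=cv2.INTER_CUBIC))
d=dict(np.load('last_top.npz'))
for p in [(185,276),(242,263),(293,262)]: print(p,onz(d,p,0.014).round(3))
# orange/brass mask near stamp
hsv=cv2.cvtColor(d['color'],cv2.COLOR_RGB2HSV)
m=cv2.inRange(hsv,(8,110,90),(24,255,255));m[:,:160]=0;m[:,250:]=0;m[:210]=0;m[285:]=0
n,l,s,c=cv2.connectedComponentsWithStats(m)
for i in range(1,n):
    if s[i,4]>15:
        pts=np.argwhere(l==i)[:,::-1].astype(np.float32);print(s[i],c[i],cv2.minAreaRect(pts))
```

```text
(185, 276) [0.433 0.385 0.014]
(242, 263) [0.464 0.25  0.014]
(293, 262) [0.466 0.128 0.014]
[163 242  36  25 297] [180.58585859 254.21548822] ((180.38763427734375, 254.32025146484375), (7.949984550476074, 38.68992614746094), 57.9946174621582)
[205 258  36  16 330] [222.37878788 264.84848485] ((222.67649841308594, 264.7059020996094), (9.943960189819336, 36.38034439086914), 75.96376037597656)
```

View pics/topc.png

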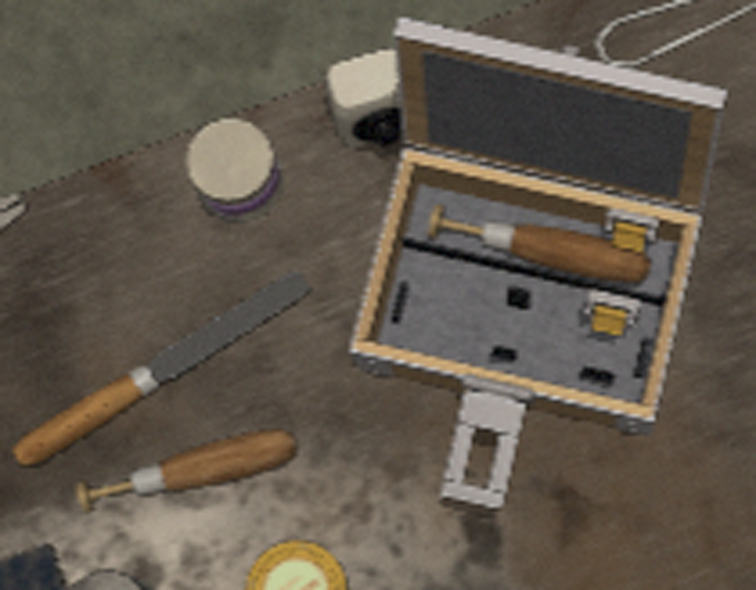

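```bash
cat >> h.py <<'E'
def delta(p,yaw=None,R=None):
    """shift & rotvec in tool axes from present pose to TCP p, pointing down with yaw"""
    s=r.sense();R0=Ro.from_euler('xyz',s['tcp_rot']);
    if R is None: R=Ro.from_euler('xyz',[np.pi,0,yaw])
    print('from',s['eef_pos'].round(4),s['tcp_rot'].round(3),'d',R0.inv().apply(np.array(p)-s['eef_pos']).round(4),'rv',(R0.inv()*R).as_rotvec().round(4),'F',s['force'].round(1),'w',s['width'].round(4),'t',s['time_s'])
E
python3 - <<'E'
from h import *
d=dict(np.load('last_top.npz'))
c=np.array([(353,350),(405,152),(700,215),(652,415)])/3.6+[160,138]
P=np.array([onz(d,p,.061) for p in c]);print(P.round(3))
print('edges',[np.linalg.norm(P[i]-P[(i+1)%4]).round(3) for i in range(4)],'ctr',P.mean(0).round(3))
x=(P[1]+P[2]-P[0]-P[3]);y=(P[0]+P[1]-P[2]-P[3]);print('yaw',np.arctan2(x[1],x[0]),np.arctan2(-y[0],y[1]))
w=cap('wrist');s=r.sense();R0=Ro.from_euler('xyz',s['tcp_rot']).as_matrix()
T=np.eye(4);T[:3,:3]=R0;T[:3,3]=s['eef_pos'];print('cam in tool\n',(np.linalg.inv(T)@w['extrinsics']).round(3),w['mtx'][0,0])
a=np.array(proj(d,[.46,.25,.014]));
delta([.40,.31,.28],1.797)
E
```

```text
[[ 0.522  0.208  0.061]
 [ 0.656  0.177  0.061]
 [ 0.612 -0.018  0.061]
 [ 0.478  0.014  0.061]]
edges [np.float64(0.138), np.float64(0.2), np.float64(0.138), np.float64(0.199)] ctr [0.567 0.095 0.061]
yaw -0.23441849415446253 -0.22002320133315362
cam in tool
 [[-0.    -0.957 -0.29   0.085]
 [ 1.     0.    -0.002 -0.001]
 [ 0.002 -0.29   0.957 -0.168]
 [ 0.     0.     0.     1.   ]] 406.28631607437273Traceback (most recent call last):
  File "<stdin>", line 10, in <module>
  File "h.py", line 25, in delta
    print('from',s['eef_pos'].round(4),s['tcp_rot'].round(3),'d',R0.inv().apply(np.array(p)-s['eef_pos']).round(4),'rv',(R0.inv()*R).as_rotvec().round(4),'F',s['force'].round(1),'w',s['width'].round(4),'t',s['time_s'])
                                                                                                                                                                                      ^^^^^^^^^^^^^^^^
AttributeError: 'float' object has no attribute 'round'
```

```bash
sed -i "s/s\['width'\].round(4)/round(s['width'],4)/" h.py
python3 - <<'E'
from h import *
delta([.445,.335,.25],1.797)
E
```

```text
from [0.1821 0.5448 0.2156] [-3.14  -0.     2.819] d [-0.3158 -0.1156 -0.0343] rv [-1.7000e-03  7.0000e-04  1.0218e+00] F [-0.1  0.2 -1.3] w 0.094 t 0.15
```

```bash
python3 drive.py '0.06 -0.158 -0.058 -0.017 0 0 0.5; 0.044 -0.316 -0.116 -0.034 0 0 1.022; 0.044 -0.316 -0.116 -0.034 0 0 1.022; 0.044 -0.316 -0.116 -0.034 0 0 1.022; 0.044 -0.316 -0.116 -0.034 0 0 1.022; 0.044 -0.316 -0.116 -0.034 0 0 1.022; 0.044 -0.316 -0.116 -0.034 0 0 1.022; 0.044 -0.316 -0.116 -0.034 0 0 1.022; 0.044 -0.316 -0.116 -0.034 0 0 1.022; 0.044 -0.316 -0.116 -0.034 0 0 1.022' 20
python3 - <<'E'
from h import *
d=cap('wrist','w1.png');delta([.445,.335,.25],1.797)
E
```

```text
time_s: 1.15
eef_pos: [0.4443, 0.3355, 0.2499]
tcp_rot: [-3.14, -0.0, 1.798]
force: [-0.4, -0.6, -1.0]
width: 0.0443
grasp_force: 0.0
from [0.4441 0.3358 0.25  ] [-3.14  -0.     1.799] d [-0.001   0.0007  0.    ] rv [-0.0011 -0.0001  0.002 ] F [-0.7  0.2  0. ] w 0.0441 t 1.2
```

View pics/w1.png

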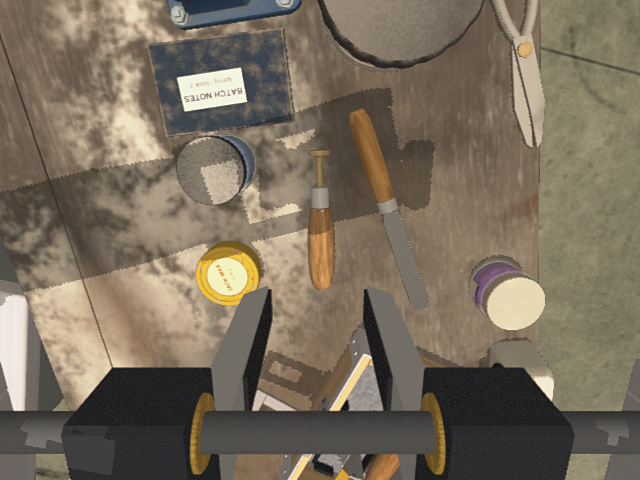

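The wrist picture shows the stamp upright at column 320, head tip at (319,152) and grip end at (321,290). The file handle is at about (372,155) and the wax at (228,274).

Run:
```python
from h import *
w=dict(np.load('last_wrist.npz'));t=dict(np.load('last_top.npz'))
def grip(d,box):
    hsv=cv2.cvtColor(d['color'],cv2.COLOR_RGB2HSV)
    m=cv2.inRange(hsv,(5,100,70),(25,255,255));k=np.zeros_like(m);x0,y0,x1,y1=box;k[y0:y1,x0:x1]=m[y0:y1,x0:x1]
    n,l,s,c=cv2.connectedComponentsWithStats(k);i=1+s[1:,4].argmax();pts=np.argwhere(l==i)[:,::-1].astype(np.float32)
    return cv2.minAreaRect(pts),pts
rw,pw=grip(w,(295,195,345,300));rt,pt=grip(t,(200,250,250,285))
print(rw,rt)
print('centroid tri',tri((w,rw[0]),(t,rt[0])).round(4), onz(w,rw[0],.014).round(4),onz(t,rt[0],.014).round(4))
v,_,x0,y0=0,0,0,0
e0=(319.5,152);e1=(rw[0][0],pw[:,1].max())
a,b=onz(w,e0,.018),onz(w,e1,.014);print('head,grip end',a.round(4),b.round(4),np.linalg.norm(a-b))
l=cv2.fitLine(pw,cv2.DIST_L2,0,.01,.01).ravel();A=onz(w,l[2:]+40*l[:2],.014);B=onz(w,l[2:]-40*l[:2],.014)
u=(B-A) if (B-A)[1]>0 else A-B;print('yaw grip',np.arctan2(u[1],u[0]),'yaw ends',np.arctan2(*(a-b)[[1,0]]))
u=(a-b)/np.linalg.norm(a-b)
g=b+u*.055;print('grip point',g.round(4),'from head',(a-u*.091).round(4))
```

```text
((321.0, 248.5), (83.0, 26.0), 90.0) ((223.13479614257812, 265.0842590332031), (11.3179292678833, 37.10182189941406), 77.00537872314453)
centroid tri [0.4575 0.2946 0.0189] [0.4572 0.2933 0.014 ] [0.4592 0.2953 0.014 ]
head,grip end [0.4332 0.3892 0.018 ] [0.4679 0.2476 0.014 ] 0.14588743643763843
yaw grip 1.8217652933073736 yaw ends 1.8110292927602731
grip point [0.4548 0.301  0.0155] from head [0.4548 0.3009 0.0155]
```

Run:
```python
from h import *
delta([.4558,.2971,.10],1.815);delta([.4558,.2971,.014],1.815)
```

```text
from [0.4441 0.3358 0.25  ] [-3.14  -0.     1.799] d [-0.0404  0.0029  0.15  ] rv [-0.0011 -0.0001 -0.016 ] F [-0.7  0.2  0. ] w 0.0441 t 1.2
from [0.4441 0.3358 0.25  ] [-3.14  -0.     1.799] d [-0.0404  0.003   0.236 ] rv [-0.0011 -0.0001 -0.016 ] F [-0.7  0.2  0. ] w 0.0441 t 1.2
```

```bash
python3 drive.py '0.044 -0.02 0.0015 0.045 0 0 -0.016; 0.044 -0.04 0.003 0.09 0 0 -0.016; 0.044 -0.04 0.003 0.135 0 0 -0.016; 0.044 -0.04 0.003 0.18 0 0 -0.016; 0.044 -0.04 0.003 0.215 0 0 -0.016; 0.044 -0.04 0.003 0.236 0 0 -0.016; 0.044 -0.04 0.003 0.236 0 0 -0.016; 0.01 -0.04 0.003 0.236 0 0 -0.016; 0.01 -0.04 0.003 0.236 0 0 -0.016; 0.01 -0.04 0.003 0.236 0 0 -0.016' 50
python3 drive.py '0.01 0 0 0 0 0 0; 0.01 0 0 0 0 0 0;0.01 0 0 -0.03 0 0 0; 0.01 0 0 -0.08 0 0 0; 0.01 0 0 -0.13 0 0 0; 0.01 0 0 -0.16 0 0 0'
python3 - <<'E'
from h import *
c=np.array([.567,.095]);y=-.227
R=np.array([[np.cos(y),-np.sin(y)],[np.sin(y),np.cos(y)]])
# viewing pose above case: cradle with tool x along case y
p=c+R@[-.06,.09];delta([p[0],p[1],.20],y+np.pi/2)
E
```

```text
time_s: 2.2
eef_pos: [0.4569, 0.2973, 0.0148]
tcp_rot: [3.141, -0.0, 1.814]
force: [0.5, 0.6, -0.3]
width: 0.0242
grasp_force: 50.0
time_s: 2.8
eef_pos: [0.4589, 0.2973, 0.1787]
tcp_rot: [3.136, -0.001, 1.813]
force: [0.5, 0.0, -1.5]
width: 0.0239
grasp_force: 50.0
from [0.4589 0.2973 0.1787] [ 3.136e+00 -1.000e-03  1.813e+00] d [-0.1149  0.0438 -0.0212] rv [ 0.0055 -0.0021  0.4688] F [ 0.5  0.  -1.5] w 0.0239 t 2.8
```

```bash
python3 drive.py '0.01 -0.03 0.011 -0.011 0 0 0.12; 0.01 -0.06 0.022 -0.021 0 0 0.24; 0.01 -0.09 0.033 -0.021 0 0 0.36; 0.01 -0.115 0.044 -0.021 0 0 0.469; 0.01 -0.115 0.044 -0.021 0 0 0.469; 0.01 -0.115 0.044 -0.021 0 0 0.469;0.01 -0.115 0.044 -0.021 0 0 0.469'
python3 - <<'E'
from h import *
d=cap('wrist','w2.png');d=cap('top','top2.png');d=cap('scene','scene2.png')
E
```

```text
time_s: 3.5
eef_pos: [0.5266, 0.1962, 0.195]
tcp_rot: [-3.14, 0.0, 1.345]
force: [0.1, -0.6, -1.1]
width: 0.0239
grasp_force: 50.0
```

View pics/w2.png

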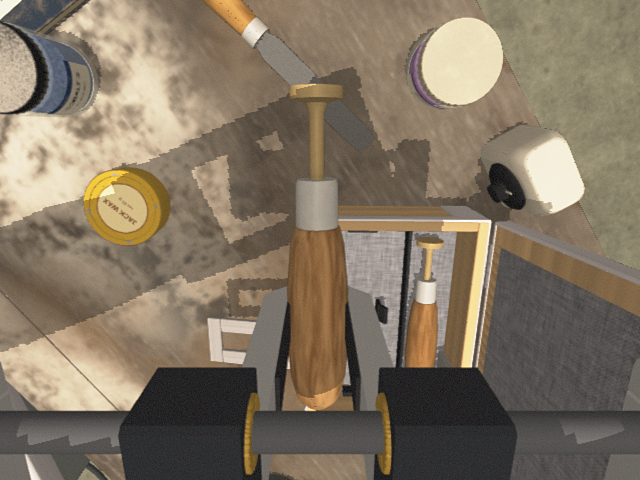

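The wrist picture shows the case's back-left outer rim corner at about (490,220), the divider at column 405, and the held stamp straight, with its head tip at (315,90) and its grip end at (319,408).

Run:
```python
from h import *
w=dict(np.load('last_wrist.npz'));t=dict(np.load('last_top.npz'))
c=np.array([.567,.095]);y=-.227
R=np.array([[np.cos(y),-np.sin(y)],[np.sin(y),np.cos(y)]])
def W(x,yy,z): return np.r_[c+R@[x,yy],z]
for X in [(.07,.1,.061),(.062,.092,.061),(.017,.05,.03),(.017,.09,.03)]: print(X,proj(w,W(*X)).round(1))
h=onz(w,(315,86),.197);g=onz(w,(319,408),.194);print('stamp',h,g,np.linalg.norm(h-g),np.arctan2(*(h-g)[[1,0]]))
s=r.sense();R0=Ro.from_euler('xyz',s['tcp_rot']);print('in tool',R0.inv().apply(h-s['eef_pos']),R0.inv().apply(g-s['eef_pos']))
# crop comparisons
im=cv2.cvtColor(w['color'],cv2.COLOR_RGB2BGR)[200:380,340:500]
im2=cv2.cvtColor(t['color'],cv2.COLOR_RGB2BGR)[138:260,240:370]
a=cv2.resize(im,(480,540),interpolation=cv2.INTER_CUBIC)
cv2.imwrite('pics/w2c.png',a)
cv2.imwrite('pics/t2c.png',cv2.resize(im2,None,fx=4.5,fy=4.5,interpolation=cv2.INTER_CUBIC))
```

```text
(0.07, 0.1, 0.061) [490.2 220.9]
(0.062, 0.092, 0.061) [478.5 231. ]
(0.017, 0.05, 0.03) [408. 268.]
(0.017, 0.09, 0.03) [411.1 223.6]
stamp [0.54734671 0.29060491 0.197     ] [0.51555199 0.14441999 0.194     ] 0.1496326684926989 1.3566351292662808
in tool [ 0.09633377 -0.00091275 -0.00173503] [-0.05325968  0.00072389  0.0012746 ]
```

View pics/w2c.png

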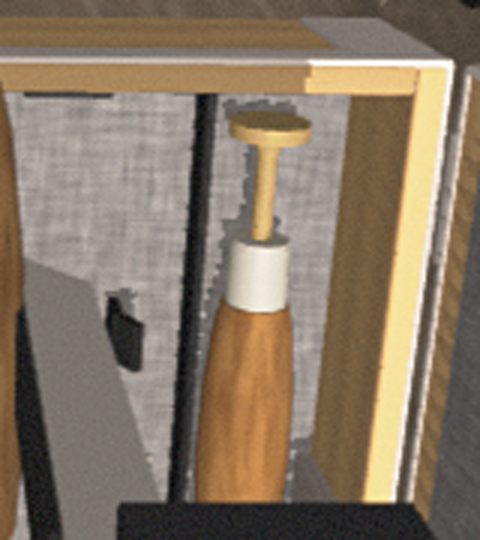

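```bash
cat >> h.py <<'E'
c0=np.array([.567,.095]);YW=-.227
def W(x,yy,z):
    R=np.array([[np.cos(YW),-np.sin(YW)],[np.sin(YW),np.cos(YW)]]);return np.r_[c0+R@[x,yy],z]
E
python3 - <<'E'
from h import *
w=dict(np.load('last_wrist.npz'))
for yy in (0,-.02,-.01): print(yy,proj(w,W(.07,yy,.061)).round(1))
for z in (.013,.02,.03,.04): print(z,proj(w,W(.017,.09,z)).round(1),proj(w,W(.017,0,z)).round(1))
# stamp origin -> cradle: TCP at stamp y=-.0215
p=W(-.023,-.0215,.10);delta(p,YW+np.pi/2);p=W(-.023,-.0215,.013+.0148);delta(p,YW+np.pi/2)
E
```

```text
0 [475.3 337.1]
-0.02 [472.6 358.1]
-0.01 [473.9 347.7]
0.013 [406.9 218.9] [400.7 311.2]
0.02 [408.6 220.8] [402.2 314.6]
0.03 [411.1 223.6] [404.4 319.6]
0.04 [413.8 226.5] [406.7 324.9]
from [0.5267 0.1965 0.1953] [-3.141  0.     1.346] d [-0.1114  0.0389  0.0953] rv [-0.0005  0.0001  0.0019] F [ 0.5  0.7 -0.6] w 0.0241 t 3.65
from [0.5267 0.1965 0.1953] [-3.141  0.     1.346] d [-0.1114  0.039   0.1675] rv [-0.0005  0.0001  0.0019] F [ 0.5  0.7 -0.6] w 0.0241 t 3.65
```

```bash
python3 drive.py '0.01 -0.04 0.013 0 0 0 0.001; 0.01 -0.08 0.026 0 0 0 0.002; 0.01 -0.111 0.039 0.03 0 0 0.002; 0.01 -0.111 0.039 0.06 0 0 0.002; 0.01 -0.111 0.039 0.095 0 0 0.002; 0.01 -0.111 0.039 0.095 0 0 0.002; 0.01 -0.111 0.039 0.095 0 0 0.002'
python3 - <<'E'
from h import *
cap('scene','scene3.png');delta(W(-.023,-.0215,.0268),YW+np.pi/2)
a=cv2.imread('pics/scene3.png')[140:300,230:400];cv2.imwrite('pics/s3c.png',cv2.resize(a,None,fx=3.5,fy=3.5,interpolation=cv2.INTER_CUBIC))
E
```

```text
time_s: 4.35
eef_pos: [0.54, 0.0793, 0.1004]
tcp_rot: [-3.14, 0.0, 1.343]
force: [0.6, 0.1, -1.3]
width: 0.0239
grasp_force: 50.0
from [0.5414 0.0793 0.1018] [ 3.14  -0.     1.343] d [-0.0005 -0.0017  0.075 ] rv [ 0.0019 -0.0005 -0.0009] F [ 0.2  0.5 -0.2] w 0.0242 t 4.4
```

View pics/s3c.png

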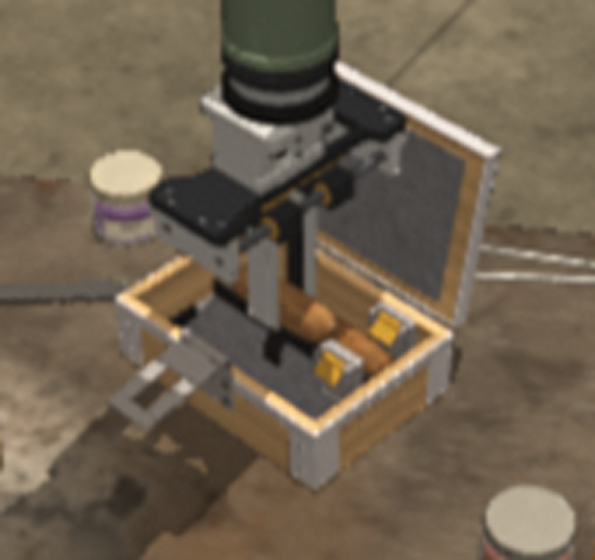

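Gripper over the cradle, clear of the lid; stamp grip end next to the clip (330,365). Descend.

```bash
python3 drive.py '0.01 0 -0.001 0.015 0 0 0; 0.01 0 -0.001 0.03 0 0 0; 0.01 0 -0.001 0.04 0 0 0; 0.01 0 -0.001 0.048 0 0 0; 0.01 0 -0.001 0.054 0 0 0; 0.01 0 -0.001 0.060 0 0 0'
python3 drive.py '0.01 0 0 0.004 0 0 0;0.01 0 0 0.008 0 0 0; 0.01 0 0 0.012 0 0 0; 0.01 0 0 0.015 0 0 0; 0.01 0 0 0.015 0 0 0; 0.01 0 0 0.015 0 0 0'
```

```text
time_s: 5.0
eef_pos: [0.54, 0.0798, 0.0424]
tcp_rot: [3.14, -0.001, 1.343]
force: [-2.9, 1.0, 1.9]
width: 0.0238
grasp_force: 50.0
time_s: 5.6
eef_pos: [0.5409, 0.0783, 0.0276]
tcp_rot: [3.139, 0.0, 1.341]
force: [-3.8, -3.9, 7.4]
width: 0.0244
grasp_force: 50.0
```

```bash
python3 drive.py '0.01 0 0 0.002 0 0 0;0.01 0 0 0.002 0 0 0; 0.036 0 0 0.002 0 0 0; 0.036 0 0 0.001 0 0 0; 0.036 0 0 -0.01 0 0 0; 0.036 0 0 -0.04 0 0 0; 0.036 0 0 -0.08 0 0 0; 0.036 0 0 -0.12 0 0 0;0.036 0.03 -0.03 -0.15 0 0 0;0.036 0.06 -0.06 -0.18 0 0 0'
python3 - <<'E'
from h import *
cap('scene','s4.png');w=cap('wrist','w4.png')
a=cv2.resize(cv2.imread('pics/s4.png')[170:300,250:380],(520,520),interpolation=cv2.INTER_CUBIC)
b=cv2.resize(cv2.imread('pics/w4.png')[180:400,260:500],(280,257))
b=cv2.copyMakeBorder(b,0,263,0,0,0);cv2.imwrite('pics/m4.png',np.hstack([a,b]));delta([0,0,0],0)
E
```

```text
time_s: 6.6
eef_pos: [0.4981, 0.1484, 0.2068]
tcp_rot: [3.136, -0.002, 1.339]
force: [0.6, 1.1, -0.4]
width: 0.036
grasp_force: 0.0
from [0.4988 0.152  0.2099] [ 3.13  -0.006  1.346] d [-0.2603 -0.4548  0.2032] rv [ 0.0058 -0.0126  1.3464] F [ 0.8 -0.4 -0.1] w 0.0362 t 6.7
```

View pics/m4.png

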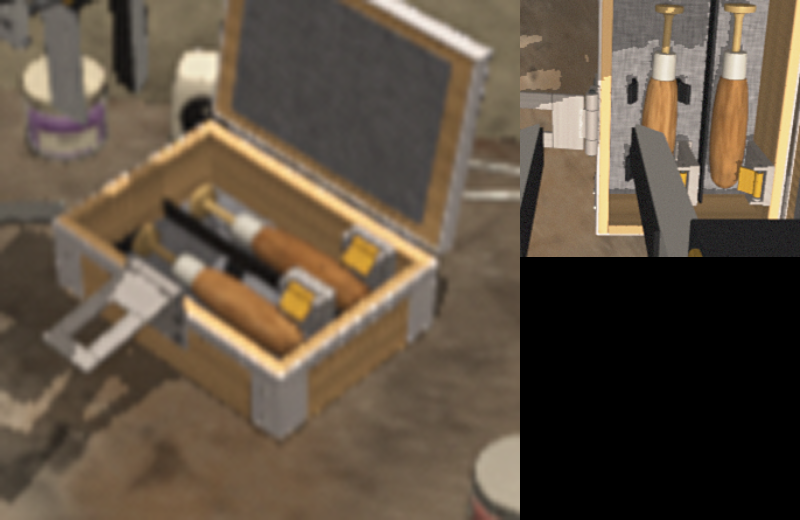

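The picture shows the stamp flat in the front cradle, with the clip over the grip at (300,297) looking like the shut rear one at (365,255). Now the lid.

Run:
```python
from h import *
for x,z in [(.0,.31),(.16,.31),(.16,.18)]: delta(W(x,-.04,z),YW+np.pi/2)
u=lambda a:np.array([-np.cos(a),np.sin(a)]);n=lambda a:np.array([np.sin(a),np.cos(a)])
for a in np.arange(1.9,-.05,-.2): print(a.round(2),(np.array([73,62])+100*u(a)+9*n(a)+[12.5,11]).round(0))
```

```text
from [0.4988 0.152  0.2099] [ 3.13  -0.006  1.346] d [-0.0798  0.0802 -0.0996] rv [ 0.0115 -0.0058  0.0026] F [ 0.8 -0.4 -0.1] w 0.0362 t 6.7
from [0.4988 0.152  0.2099] [ 3.13  -0.006  1.346] d [-0.0802  0.2402 -0.0978] rv [ 0.0115 -0.0058  0.0026] F [ 0.8 -0.4 -0.1] w 0.0362 t 6.7
from [0.4988 0.152  0.2099] [ 3.13  -0.006  1.346] d [-0.0809  0.2387  0.0322] rv [ 0.0115 -0.0058  0.0026] F [ 0.8 -0.4 -0.1] w 0.0362 t 6.7
1.9 [126. 165.]
1.7 [107. 171.]
1.5 [ 87. 173.]
1.3 [ 67. 172.]
1.1 [ 48. 166.]
0.9 [ 30. 157.]
0.7 [ 15. 144.]
0.5 [  2. 129.]
0.3 [ -7. 111.]
0.1 [-13.  92.]
```

```bash
python3 drive.py '0 -0.03 0.02 -0.035 0 0 0; 0 -0.06 0.04 -0.07 0 0 0; 0 -0.08 0.06 -0.1 0 0 0; 0 -0.08 0.1 -0.1 0 0 0; 0 -0.08 0.14 -0.1 0 0 0; 0 -0.08 0.18 -0.1 0 0 0; 0 -0.08 0.22 -0.1 0 0 0; 0 -0.08 0.24 -0.1 0 0 0; 0 -0.08 0.24 -0.1 0 0 0' 20
python3 - <<'E'
from h import *
for x,z in [(.16,.18),(.16,.173)]: delta(W(x,-.04,z),YW+np.pi/2)
E
```

```text
time_s: 7.6
eef_pos: [0.7142, 0.0138, 0.3014]
tcp_rot: [3.141, 0.001, 1.34]
force: [0.3, 0.9, -0.6]
width: 0.0004
grasp_force: 0.0
from [0.7142 0.0138 0.3014] [3.141e+00 1.000e-03 1.340e+00] d [ 0.0061 -0.0017  0.1213] rv [ 0.0002  0.0008 -0.0037] F [ 0.3  0.9 -0.6] w 0.0004 t 7.6
from [0.7142 0.0138 0.3014] [3.141e+00 1.000e-03 1.340e+00] d [ 0.0061 -0.0017  0.1283] rv [ 0.0002  0.0008 -0.0037] F [ 0.3  0.9 -0.6] w 0.0004 t 7.6
```

```bash
python3 drive.py '0 0.003 0 0.045 0 0 0; 0 0.003 0 0.09 0 0 0; 0 0.003 0 0.128 0 0 0; 0 0.003 0 0.128 0 0 0; 0 0.003 -0.015 0.128 0 0 0; 0 0.003 -0.03 0.128 0 0 0; 0 0.003 -0.045 0.128 0 0 0; 0 0.003 -0.06 0.128 0 0 0; 0 0.003 -0.073 0.128 0 0 0; 0 0.003 -0.073 0.128 0 0 0'
python3 - <<'E'
from h import *
delta(W(.067,-.04,.172),YW+np.pi/2);cap('scene','s5.png')
E
```

```text
time_s: 8.6
eef_pos: [0.6425, 0.0355, 0.1797]
tcp_rot: [3.135, -0.001, 1.342]
force: [0.4, 0.2, -0.3]
width: 0.0003
grasp_force: 0.0
from [0.6425 0.0355 0.1797] [ 3.135e+00 -1.000e-03  1.342e+00] d [ 0.001  -0.02    0.0075] rv [ 0.0062 -0.0008 -0.0014] F [ 0.4  0.2 -0.3] w 0.0003 t 8.6
```

```bash
python3 drive.py '0 0 -0.01 0 0 0 0; 0 0 -0.02 0.001 0 0 0; 0 0 -0.03 0.004 0 0 0; 0 0 -0.039 0.007 0 0 0;0 0 -0.048 0.011 0 0 0'
python3 drive.py '0 0 -0.009 0.005 0 0 0; 0 0 -0.017 0.011 0 0 0; 0 0 -0.024 0.018 0 0 0'
python3 - <<'E'
from h import *
delta(W(.015,-.04,.144),YW+np.pi/2);t=cap('top','t6.png');s=cap('scene')
# lid colour near front edge check: aluminium edges
E
```

```text
time_s: 9.15
eef_pos: [0.5936, 0.0466, 0.1637]
tcp_rot: [-3.141, 0.0, 1.342]
force: [1.4, 0.4, 2.8]
width: 0.0006
grasp_force: 1.1
time_s: 9.45
eef_pos: [0.5702, 0.052, 0.1453]
tcp_rot: [-3.14, 0.0, 1.342]
force: [0.1, 0.3, 2.7]
width: 0.0003
grasp_force: 1.0
from [0.5702 0.052  0.1453] [-3.14   0.     1.342] d [0.0012 0.0023 0.0013] rv [-0.0013  0.0002 -0.0019] F [0.1 0.3 2.7] w 0.0003 t 9.45
```

```bash
python3 drive.py '0 0 -0.007 0.008 0 0 0; 0 0 -0.013 0.016 0 0 0; 0 0 -0.018 0.024 0 0 0; 0 0 -0.022 0.033 0 0 0; 0 0 -0.026 0.042 0 0 0; 0 0 -0.029 0.051 0 0 0'
python3 drive.py '0 0 -0.001 0.006 0 0 0; 0 0 -0.001 0.011 0 0 0; 0 0 -0.001 0.014 0 0 0; 0 0 -0.001 0.014 0 0 0'
```

```text
time_s: 10.15
eef_pos: [0.5429, 0.0584, 0.0942]
tcp_rot: [3.142, 0.0, 1.342]
force: [0.8, -0.6, 0.6]
width: 0.0003
grasp_force: 0.5
time_s: 10.55
eef_pos: [0.5414, 0.0586, 0.0841]
tcp_rot: [-3.139, 0.001, 1.342]
force: [-10.1, 0.6, 21.3]
width: 0.0003
grasp_force: 10.3
```

Run:
```python
from h import *
delta(W(-.17,0,.25),YW)
```

```text
from [0.5414 0.0586 0.0841] [-3.139e+00  1.000e-03  1.342e+00] d [ 0.0408 -0.1538 -0.1655] rv [-0.0018  0.0031  1.5692] F [-10.1   0.6  21.3] w 0.0003 t 10.55
```

```bash
python3 drive.py '0.0 0 0 -0.04 0 0 0; 0.06 0.02 -0.03 -0.09 0 0 0.15; 0.06 0.04 -0.06 -0.14 0 0 0.3; 0.06 0.04 -0.09 -0.165 0 0 0.45; 0.06 0.04 -0.12 -0.165 0 0 0.6; 0.06 0.04 -0.15 -0.165 0 0 0.75; 0.06 0.041 -0.154 -0.165 0 0 0.9; 0.06 0.041 -0.154 -0.165 0 0 1.05; 0.06 0.041 -0.154 -0.165 0 0 1.2; 0.06 0.041 -0.154 -0.165 0 0 1.35'
python3 drive.py '0.06 0 0 0 0 0 0.15; 0.06 0 0 0 0 0 0.22; 0.06 0 0 0 0 0 0.22; 0.06 0 0 0 0 0 0.22'
python3 - <<'E'
from h import *
cap('wrist','w7.png');cap('scene','s7.png');cap('top','t7.png');delta(W(-.17,0,.25),YW)
E
```

```text
time_s: 11.55
eef_pos: [0.4015, 0.1334, 0.2461]
tcp_rot: [3.141, -0.0, -0.014]
force: [-0.3, -0.2, 0.5]
width: 0.0597
grasp_force: 0.0
time_s: 11.95
eef_pos: [0.4016, 0.1333, 0.246]
tcp_rot: [3.141, 0.0, -0.227]
force: [-0.0, 0.5, -0.1]
width: 0.0601
grasp_force: 0.0
from [0.4016 0.1334 0.2461] [ 3.142  0.    -0.227] d [-0.0002  0.0002 -0.0039] rv [ 0.0001  0.     -0.0004] F [-0.4  0.2 -0.1] w 0.06 t 12.1
```

View pics/w7.png

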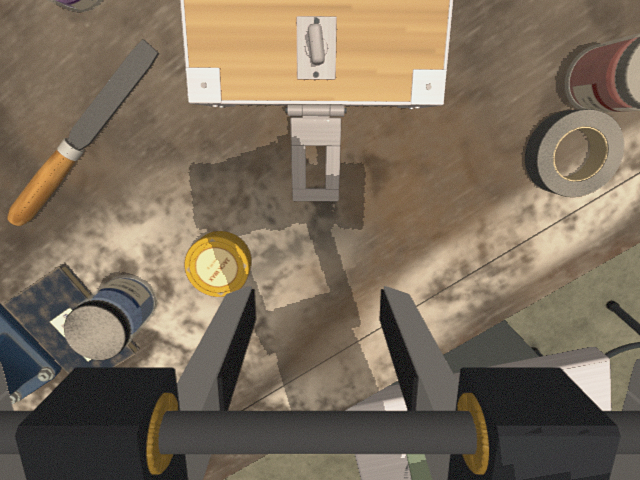

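The lid is shut. The hasp lies out in front, its pin at row 111 and its free end across (293–339, 200). The staple wing at (316,43) is nearly in line with the slot.

Run:
```python
from h import *
w=dict(np.load('last_wrist.npz'));s=dict(np.load('last_scene.npz'));t=dict(np.load('last_top.npz'))
for a in (3.0,3.1,3.2,3.3,3.4,3.5,3.6):
    E=lambda y,R=.075:W(-.076+R*np.cos(a),y,.077+R*np.sin(a))
    print(a,proj(w,E(.02)).round(1),proj(w,E(-.02)).round(1),'slot end',proj(w,E(0,.064)).round(1),'scene',proj(s,E(.02)).round(1),proj(s,E(-.02)).round(1),'top',proj(t,E(0)).round(1))
print('pin',proj(w,W(-.076,0,.077)),'wing',proj(w,W(-.031,0,.097)))
for n in'w':
    im=cv2.imread('pics/w7.png')[95:210,280:350]
    cv2.imwrite('pics/w7c.png',cv2.resize(im,None,fx=4,fy=4))
a=cv2.imread('pics/s7.png')[190:300,240:350];cv2.imwrite('pics/m7.png',np.hstack([cv2.resize(im,(280,460)),cv2.resize(a,(460,460),interpolation=cv2.INTER_CUBIC)]))
```

```text
3.0 [291.7 203.9] [340.6 203.9] slot end [316.2 190.4] scene [259.9 247.9] [271.4 256.1] top [290.9 276.1]
3.1 [292.2 203. ] [340.1 203. ] slot end [316.2 189.8] scene [259.9 250.3] [271.4 258.5] top [291.  276.9]
3.2 [292.7 201.2] [339.6 201.2] slot end [316.2 188.5] scene [260.2 252.5] [271.6 260.8] top [291.2 277.4]
3.3 [293.2 198.7] [339.2 198.7] slot end [316.2 186.5] scene [260.7 254.6] [272.  262.8] top [291.4 277.6]
3.4 [293.6 195.4] [338.8 195.4] slot end [316.2 183.9] scene [261.4 256.4] [272.7 264.7] top [291.8 277.4]
3.5 [294.  191.5] [338.4 191.5] slot end [316.2 180.7] scene [262.3 258.1] [273.6 266.3] top [292.2 276.9]
3.6 [294.4 187. ] [338.1 187. ] slot end [316.2 176.9] scene [263.4 259.4] [274.7 267.6] top [292.6 276.2]
pin [316.11845117 108.58730454] wing [316.04144492  41.0182021 ]
```

View pics/m7.png

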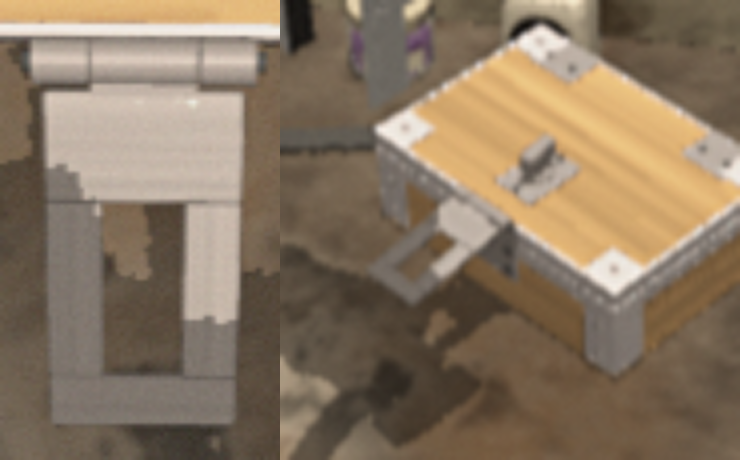

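Run:
```python
from h import *
delta(W(-.1438,0,.0787),YW)
P=lambda a:np.array([-.076+.068*np.cos(a),-(.084+.068*np.sin(a))])
for a in np.arange(3.22,0,-.26): print(round(a,2),(P(a)-P(3.22)).round(3))
print((P(.08)-P(3.22)).round(3))
```

```text
from [0.4016 0.1334 0.2461] [ 3.142  0.    -0.227] d [2.600e-02 1.000e-04 1.674e-01] rv [ 0.0001  0.     -0.0004] F [-0.4  0.2 -0.1] w 0.06 t 12.1
3.22 [0. 0.]
2.96 [ 0.001 -0.018]
2.7 [ 0.006 -0.034]
2.44 [ 0.016 -0.049]
2.18 [ 0.029 -0.061]
1.92 [ 0.045 -0.069]
1.66 [ 0.062 -0.073]
1.4 [ 0.079 -0.072]
1.14 [ 0.096 -0.067]
0.88 [ 0.111 -0.058]
0.62 [ 0.123 -0.045]
0.36 [ 0.131 -0.029]
0.1 [ 0.135 -0.012]
[ 0.136 -0.011]
```

```bash
python3 drive.py '0.06 0.013 0 0.045 0 0 0; 0.06 0.026 0 0.09 0 0 0; 0.06 0.026 0 0.13 0 0 0; 0.06 0.026 0 0.167 0 0 0; 0.06 0.026 0 0.167 0 0 0; 0.03 0.026 0 0.167 0 0 0; 0.03 0.026 0 0.167 0 0 0; 0.03 0.026 0 0.167 0 0 0; 0.03 0.026 0 0.167 0 0 0' 25
```

```text
time_s: 13.0
eef_pos: [0.4285, 0.1277, 0.0811]
tcp_rot: [-3.14, -0.004, -0.228]
force: [-0.5, -0.2, 0.1]
width: 0.0321
grasp_force: 0.2
```

```bash
python3 drive.py '0.06 0 0 -0.004 0 0 0; 0.06 0 0 -0.004 0 0 0; 0.06 0 0 0.008 0 0 0; 0.06 0 0 0.008 0 0 0; 0.02 0 0 0.008 0 0 0; 0.02 0 0 0.008 0 0 0; 0.02 0 0 0.008 0 0 0; 0.02 0 0 0.008 0 0 0; 0.02 0 0 0.008 0 0 0' 25
```

```text
time_s: 13.9
eef_pos: [0.4271, 0.1291, 0.0713]
tcp_rot: [-3.138, 0.0, -0.229]
force: [1.0, 5.7, -1.1]
width: 0.0391
grasp_force: 25.0
```

```bash
python3 drive.py '0.02 0.001 0 -0.02 0 0 0; 0.02 0.006 0 -0.037 0 0 0; 0.02 0.016 0 -0.052 0 0 0; 0.02 0.029 0 -0.064 0 0 0; 0.02 0.045 0 -0.072 0 0 0; 0.02 0.062 0 -0.076 0 0 0; 0.02 0.079 0 -0.075 0 0 0'
python3 drive.py '0.02 0.017 0 0.005 0 0 0; 0.02 0.032 0 0.014 0 0 0; 0.02 0.044 0 0.027 0 0 0; 0.02 0.052 0 0.043 0 0 0; 0.02 0.052 0 0.043 0 0 0'
python3 - <<'E'
from h import *
cap('scene','s8.png');w=cap('wrist','w8.png');delta(W(-.003,0,.13),YW)
a=cv2.imread('pics/s8.png')[170:300,240:370];b=cv2.imread('pics/w8.png')
cv2.imwrite('pics/m8.png',np.hstack([cv2.resize(a,(400,400),interpolation=cv2.INTER_CUBIC),cv2.resize(b[120:480,140:500],(400,400))]))
E
```

```text
time_s: 14.6
eef_pos: [0.5051, 0.1109, 0.1484]
tcp_rot: [-3.139, -0.002, -0.228]
force: [-1.6, 0.2, 5.5]
width: 0.036
grasp_force: 29.4
time_s: 15.1
eef_pos: [0.5534, 0.0975, 0.101]
tcp_rot: [3.14, 0.004, -0.229]
force: [-0.6, 0.1, -0.9]
width: 0.0197
grasp_force: 0.0
from [0.554  0.0979 0.1029] [ 3.141e+00  1.000e-03 -2.280e-01] d [ 0.0103 -0.0001 -0.0271] rv [ 0.0003  0.0013 -0.0012] F [-0.   0.2 -0.8] w 0.0201 t 15.2
```

Run:
```python
from h import *
w=dict(np.load('last_wrist.npz'))
delta(W(-.115,0,.152),YW)
for a in np.r_[np.arange(1.7,.1,-.2),.0]:
    P=np.array([-.076,.077])+.064*np.array([np.cos(a),np.sin(a)])+.0005*np.array([-np.sin(a),np.cos(a)])+[-.008,.011];print(round(a,2),P.round(3),'rel',(P-[-.115,.152]).round(3))
```

```text
from [0.554  0.0979 0.1029] [ 3.141e+00  1.000e-03 -2.280e-01] d [-0.1017  0.     -0.049 ] rv [ 0.0003  0.0013 -0.0012] F [-0.   0.2 -0.8] w 0.0201 t 15.2
1.7 [-0.093  0.151] rel [ 0.022 -0.001]
1.5 [-0.08   0.152] rel [ 0.035 -0.   ]
1.3 [-0.067  0.15 ] rel [ 0.048 -0.002]
1.1 [-0.055  0.145] rel [ 0.06  -0.007]
0.9 [-0.045  0.138] rel [ 0.07  -0.014]
0.7 [-0.035  0.13 ] rel [ 0.08  -0.022]
0.5 [-0.028  0.119] rel [ 0.087 -0.033]
0.3 [-0.023  0.107] rel [ 0.092 -0.045]
0.0 [-0.02   0.088] rel [ 0.095 -0.064]
```

```bash
python3 drive.py '0.02 0.03 0 0 0 0 0; 0.02 0.045 0 -0.03 0 0 0; 0.02 0.045 0 -0.07 0 0 0; 0.02 0.03 0 -0.1 0 0 0; 0.022 -0.015 0 -0.1 0 0 0; 0.022 -0.06 0 -0.1 0 0 0; 0.022 -0.102 0 -0.1 0 0 0; 0.022 -0.102 0 -0.08 0 0 0; 0.022 -0.102 0 -0.05 0 0 0; 0.022 -0.102 0 -0.05 0 0 0'
```

```text
time_s: 16.2
eef_pos: [0.4515, 0.121, 0.1509]
tcp_rot: [3.14, 0.006, -0.228]
force: [-0.9, 0.2, -0.2]
width: 0.022
grasp_force: 0.0
```

```bash
python3 drive.py '0.022 0.012 0 0 0 0 0; 0.022 0.024 0 0 0 0 0; 0.022 0.036 0 0 0 0 0; 0.022 0.048 0 0.002 0 0 0; 0.022 0.06 0 0.007 0 0 0'
python3 drive.py '0.022 0.010 0 0.007 0 0 0; 0.022 0.02 0 0.015 0 0 0'
python3 drive.py '0.022 0.007 0 0.011 0 0 0; 0.022 0.012 0 0.023 0 0 0'
```

```text
time_s: 16.7
eef_pos: [0.5158, 0.107, 0.1469]
tcp_rot: [-3.141, -0.002, -0.229]
force: [0.2, 1.9, 0.4]
width: 0.0222
grasp_force: 0.3
time_s: 16.9
eef_pos: [0.5339, 0.1026, 0.1304]
tcp_rot: [3.142, 0.001, -0.228]
force: [-0.8, 0.9, 0.6]
width: 0.022
grasp_force: 0.2
time_s: 17.1
eef_pos: [0.5453, 0.1, 0.107]
tcp_rot: [3.142, 0.0, -0.228]
force: [-0.1, -0.4, 0.0]
width: 0.0221
grasp_force: 0.2
```

```bash
python3 drive.py '0.022 0.001 0 0.008 0 0 0; 0.022 0.002 0 0.013 0 0 0; 0.022 0.002 0 0.016 0 0 0'
python3 - <<'E'
from h import *
s=r.sense();d=np.r_[s['eef_pos'][:2]-c0];R=np.array([[np.cos(YW),np.sin(YW)],[-np.sin(YW),np.cos(YW)]]);print((R@d).round(4),s['eef_pos'][2])
E
```

```text
time_s: 17.4
eef_pos: [0.546, 0.0997, 0.0913]
tcp_rot: [3.141, 0.002, -0.228]
force: [0.2, 1.0, 0.1]
width: 0.0218
grasp_force: 0.2
[-0.0216 -0.0001] 0.09126789595586869
```

```bash
python3 drive.py '0.022 0 0 0.002 0 0 0; 0.022 0 0 0.004 0 0 0; 0.022 0 0 0.004 0 0 0'; python3 drive.py '0.022 0 0 0.001 0 0 0; 0.022 0 0 0.001 0 0 0'
```

```text
time_s: 17.7
eef_pos: [0.5462, 0.0998, 0.0901]
tcp_rot: [3.141, 0.001, -0.228]
force: [-4.9, -0.4, 9.0]
width: 0.022
grasp_force: 4.7
time_s: 17.9
eef_pos: [0.5463, 0.0998, 0.09]
tcp_rot: [3.141, 0.001, -0.228]
force: [-6.7, -0.8, 13.9]
width: 0.0219
grasp_force: 6.8
```

```bash
python3 drive.py '0.022 0 0 -0.007 0 0 0; 0.022 -0.0095 0 -0.009 0 0 0; 0.022 -0.0095 0 -0.009 0 0 0; 0.022 -0.0095 0 -0.009 0 0 0; 0.004 -0.0095 0 -0.009 0 0 0;0.004 -0.0095 0 -0.009 0 0 0;0.004 -0.0095 0 -0.009 0 0 0' 20
python3 - <<'E'
from h import *
delta(W(-.031,0,.094),YW)
E
```

```text
time_s: 18.6
eef_pos: [0.538, 0.1028, 0.0959]
tcp_rot: [-3.139, -0.001, -0.229]
force: [2.7, 4.2, -2.5]
width: 0.0097
grasp_force: 20.0
from [0.538  0.1028 0.0959] [-3.139e+00 -1.000e-03 -2.290e-01] d [-0.001   0.001   0.0019] rv [-0.0021 -0.0006 -0.0016] F [ 2.7  4.2 -2.5] w 0.0097 t 18.6
```

Wing gripped (9.7 mm). Turn anticlockwise.

```bash
python3 drive.py '0.004 0 0 0 0 0 -0.15; 0.004 0 0 0 0 0 -0.3; 0.004 0 0 0 0 0 -0.45; 0.004 0 0 0 0 0 -0.6; 0.004 0 0 0 0 0 -0.75; 0.004 0 0 0 0 0 -0.9; 0.004 0 0 0 0 0 -1.05; 0.004 0 0 0 0 0 -1.2; 0.004 0 0 0 0 0 -1.35; 0.004 0 0 0 0 0 -1.5'
python3 drive.py '0.004 0 0 0 0 0 -0.04; 0.004 0 0 0 0 0 -0.04'
```

```text
time_s: 19.6
eef_pos: [0.5367, 0.1049, 0.0959]
tcp_rot: [-3.139, -0.005, 1.278]
force: [0.3, 9.9, 0.5]
width: 0.01
grasp_force: 20.0
time_s: 19.8
eef_pos: [0.5367, 0.1049, 0.0959]
tcp_rot: [-3.139, -0.005, 1.312]
force: [-1.2, 9.3, -0.6]
width: 0.0099
grasp_force: 20.0
```

```bash
python3 drive.py '0.03 0 0 0 0 0 0; 0.03 0 0 0 0 0 0; 0.03 0 0 -0.02 0 0 0; 0.03 0 0 -0.06 0 0 0; 0.03 0 0 -0.1 0 0 0; 0.03 0.02 -0.04 -0.14 0 0 0; 0.03 0.05 -0.08 -0.14 0 0 0; 0.03 0.08 -0.12 -0.14 0 0 0; 0.03 0.08 -0.15 -0.14 0 0 0; 0.03 0.08 -0.15 -0.14 0 0 0'
python3 - <<'E'
from h import *
d=cap('top');w=dict(np.load('last_top.npz'))
# edge map around strap/staple, rectified onto planes at case coords, 1 mm/px
def rect(z,ws=2):
    P=[(-.08,-.04),(0.01,-.04),(0.01,.04),(-.08,.04)];src=np.float32([proj(w,W(x,y,z)) for x,y in P])
    return cv2.warpPerspective(w['color'],cv2.getPerspectiveTransform(src,np.float32([[0,0],[90,0],[90,80],[0,80]])),(90,80))
a=rect(.079);hsv=cv2.cvtColor(a,cv2.COLOR_RGB2HSV)
print('sat, rows=case y -40..40, cols=x -80..10')
for i in range(0,80,4): print(i-40,' '.join('%3d'%v for v in cv2.resize(hsv[...,1],(23,20),interpolation=cv2.INTER_AREA)[i//4]))
v=cv2.resize(a.mean(2).astype(np.float32),(23,20),interpolation=cv2.INTER_AREA)
for i in range(0,80,4): print(i-40,' '.join('%3d'%q for q in v[i//4]))
s=r.sense();print(s['eef_pos'],s['force'],s['time_s'])
E
```

```text
time_s: 20.8
eef_pos: [0.4095, 0.2187, 0.2361]
tcp_rot: [-3.14, 0.001, 1.316]
force: [0.4, 0.5, 0.5]
width: 0.03
grasp_force: 0.0
sat, rows=case y -40..40, cols=x -80..10
-40  94  18  20  99 105 106 106 106 106 105 105 105 103 105 105 105 107 107 103 104 104 105 105
-36  86  14  31  99 104 107 107 107 107 104 106 105 105 106 105 106 106 105 104 105 106 104 103
-32  92  26  29  98 106 108 106 105 105 105 103 104 105 105 104 105 105 105 103 105 106 106 105
-28  95  27  22 101 105 107 105 104 105 106 105 104 105 107 107 108 107 106 104 105 106 103 105
-24  53  16  26  97 105 104 103 105 106 105 105 104 104 105 106 106 107 105 105 105 105 104 106
-20  15  16  27  68  74  72  66  75  72  71  71  65  67  61  70  67  63  68  60  65  88 106 106
-16  19  19  10  16  17  21  16  20  20  18  20  19  19  17  20  19  19  18  18  21  59 107 106
-12  19  17  14  17  17  18  18  19  19  19  20  19  18  16  17  19  18  17  16  20  62 106 107
-8  20  18  15  15  19  18  18  15  14  17  19  17  16  17  18  20  18  17  17  18  62 105 105
-4  20  18  15  14  19  17  16  16  15  18  19  18  19  19  18  18
[... 2259 characters left out ...]
155 144  95 133 133 146 152 138 150 151 135 140 136
16 100 139 128 153 154 155 154 152 145 155 156 151 136 132 138 150 148 133 140 151 143 143 136
20  96 138 136 147 141 150 143 134 127 138 149 132 132 141 124 142 135 119 133 130 137 142 136
24  71 100 153 138 139 136 139 131 133 138 137 131 125 125 126 130 134 131 130 123 135 142 136
28  58  73 135 143 140 136 138 134 134 140 138 134 126 125 129 129 135 135 131 124 135 142 137
32  59  67 145 141 141 138 139 133 134 140 138 134 127 126 130 130 136 135 132 125 136 143 137
36  60  77 142 141 140 137 139 134 133 138 138 135 128 126 130 130 136 136 132 125 136 143 137
[0.4116672  0.21787336 0.23632818] [ 0.6095763  -1.10033684 -0.23083771] 20.85
```

The rectified view shows the strap flat from x = -76 to -1 mm, and the wing standing across it (y from about -12 to +13 mm).

```bash
python3 -c "
from rig import r
print(r.sign_off())"
```

```text
the job is handed in; nothing more can be done
None
```

The job was handed in at about 21 s with the stamp clipped into the front cradle, the lid shut, the hasp flat and the staple turned across. Camera checks and contact forces agree with that, and no verdict was returned.

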